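# Load the carrier and unhitch it from its ball dock

### The job

Take the long sample tube out of the rack and slide it all the way down into the empty well of the white tube carrier, and let go of it. Then pinch the carrier's steel latch tab sideways against its spring towards the grip post, lift the carrier off the ball of its stand and finish while still holding it in the air, level, about 8 cm higher than it stood and touching nothing else, with the tube in it. Leave the short tubes and everything else on the bench where they are.

Things in the scene. Friction and masses are not known exactly. Their poses are not given: they have to be found in the camera images.
- dock: Fixed stand: grey plate 180 (x) x 90 (y) x 15 mm; origin at the centre of its underside. At x = 55 mm a steel ball stud (28 mm across, flat underside, neck 10 mm). At x = -60 mm a cradle: floor at z = 20 mm and two cheeks (y = +-14.5 to 19.5 mm, up to z = 50 mm) beside the carrier's well.
- ball (a point): centre of the stand's ball, 66 mm above the table
- carrier: Loose white tube carrier, 0.22 to 0.34 kg with latch, balanced about x = 0. Docked: origin 20 mm above the stand's, axes parallel, 1.5 mm play; its latch locks it down. Well at x = -60, y = 0 mm: rim at z = 52, see point well_floor. Tongue bar to the coupler: z = 40 to 52, y = -14 to 8 mm. Coupler cup over the ball at x = 55 mm, 37 mm square, z = 39 to 66 mm.
- coupler (a point): centre of the carrier's coupler cup: coincides with the ball's centre while docked
- well_floor (a point): centre of the inner floor of the carrier's open-topped square well, at the carrier's x = -60, y = 0, z = 4 mm; well 18.6 mm wide inside, 26.6 mm outside, 48 mm deep
- grip_post (a point): point in the carrier's fixed grip post: white upright block on the tongue at the carrier's x = -9 to 9, y = -14 to -6, z = 52 to 92 mm. The point is on its middle line at z = 78 mm, a good height to pinch.
- latch_tab (a point): point in the latch's steel finger tab: upright plate 18 mm (x) x 6 mm (y), at rest at the carrier's x = -9 to 9, y = 20 to 26, z = 32 to 92 mm; the point is mid-thickness at z = 78 mm. Pinch tab and post together by their flat outer faces (40 mm over both at rest, 30 mm fully pulled) to pull the latch.
- latch (a joint): travel of the latch on the carrier in m: 0 at rest (locked under the ball), 0.010 fully pulled to the carrier's -y, towards the grip post. The ball is free above about 0.008. Spring: 3.6 N at rest, 6.6 N fully pulled; it springs back when let go.
- rack: Fixed aluminium tube rack, 150 mm long (its y) x 50 mm (its x); origin at the centre of its underside. Three square wells in a row at y = -45, 0, +45 mm: 18.6 mm inside, rims 54 mm and inner floors 8 mm above the table.
- long_tube: The sample tube: the longest of the three in the rack, 100 mm tall, 16 mm across, rounded foot, purple cap 18 mm across and 18 mm tall at the top; 20 g. Origin at the centre of its foot, z along it to the cap. It stands in any of the three wells of the rack, foot on the well's floor, leaning at most 4 degrees.
- short_tube_a: shorter tube with the same cap, 75 mm tall, 16 mm across, in another well; origin at its foot. Stays there.
- short_tube_b: the other shorter tube, the same as the first. Stays there.
- dropper: bystander: white dropper bottle, 28 mm across, 70 mm tall; stays where it is; origin at the centre of its underside
- tape: bystander: roll of paper tape lying flat, 52 mm across, 18 mm tall; stays where it is; origin at the centre of its underside
- jar: bystander: jar, 60 mm across, 70 mm tall; stays where it is; origin at the centre of its underside
- dishes: bystander: stack of round dishes, 90 mm across, 32 mm tall; stays where it is; origin at the centre of its underside
- marker: bystander: black marker pen lying flat, 14 mm thick, 134 mm long; origin under its middle; stays where it is
- cup: bystander: white cup, 70 mm across, 80 mm tall; stays where it is; origin at the centre of its underside

How it is judged:
On the way, in this order (a step that is already met when the one before it is completed fails the run):
1. the long tube stands fully home in the well of the docked carrier and is let go (z of long_tube in the frame of carrier between 0 and 0.01 m and horizontal distance between long_tube and well_floor below 0.006 m and angle between the z axis of long_tube and the z axis of carrier, either way round below 0.15 rad and contact force between the fingers and long_tube below 0.1 N and distance between coupler and ball below 0.006 m), for 0.2 s.
2. the latch is pulled while the carrier is still on the ball, tube in its well (z of long_tube in the frame of carrier between 0 and 0.01 m and horizontal distance between long_tube and well_floor below 0.006 m and angle between the z axis of long_tube and the z axis of carrier, either way round below 0.15 rad and value of joint latch above 0.007 m and distance between coupler and ball below 0.006 m), for 0.1 s.
At the end, for the whole second after the job is handed in: The fingers hold the carrier still (over 1 N, under 3 cm/s), level within 14 degrees, its origin over 75 mm above the table (20 mm when docked), touching nothing else; the long tube, let go, is home in its well (foot under 10 mm above the carrier's origin, within 6 mm of the well's axis) (z of long_tube in the frame of carrier between 0 and 0.01 m and horizontal distance between long_tube and well_floor below 0.006 m and angle between the z axis of long_tube and the z axis of carrier, either way round below 0.15 rad and contact force between the fingers and long_tube below 0.1 N and z of carrier in the frame of dock above 0.075 m and angle between carrier's own z axis and vertical below 0.25 rad and contact force between the fingers and carrier above 1 N and linear speed of carrier below 0.03 m/s and contact force between carrier and dock below 0.05 N and contact force between carrier and rack below 0.05 N and contact force between carrier and short_tube_a below 0.05 N and contact force between carrier and short_tube_b below 0.05 N and contact force between carrier and dropper below 0.05 N and contact force between carrier and tape below 0.05 N and contact force between carrier and jar below 0.05 N and contact force between carrier and dishes below 0.05 N and contact force between carrier and marker below 0.05 N and contact force between carrier and cup below 0.05 N); the arm keeps its last pose, push and grip.
It fails at once if a short tube is taken out of the rack or shifted by over 25 mm (distance of any of short_tube_a, short_tube_b from where it was at the start of the episode above 0.025 m).
It fails at once if a bystander is shifted by over 30 mm (distance of any of dropper, tape, jar, dishes, marker, cup from where it was at the start of the episode above 0.03 m).
It also fails if it takes over 56 s, if anything falls off the work surface, if the arm or the gripper's body presses on something with over 40 N, if the wrist force passes 120 N, or if a joint passes its speed limit or range.

### The arm

A 6-joint arm with a two-finger parallel gripper is mounted at the origin on the work surface. World frame = base frame: x ahead of the robot, y to its left, z up, the work surface at z = 0. Lengths are in m, angles in rad, forces in N, time in s.
With the tool pointing down it reaches from about 0.275 to 0.825 m from the base axis. Payload 4.9 kg.
Tool frame: the origin (TCP) lies midway between the tips of the shut fingers; the grasp point (between the pads) lies 19 mm behind it (grip_point_offset is the distance from the TCP to the grasp point, in m); z points along the fingers, y is the line along which they close (so a half turn about z gives the same grasp; the last joint's range is limited). The gripper opens to 85 mm and grips with 20 to 120 N. Pads are 22 mm wide; open, the fingers measure 114 mm over their backs; the gripper's body (76 mm by 85 mm) begins 54 mm behind the grasp point. The pads swing forward as they close: fully open they stand 13 mm farther back than shut.
Start: joints at [1.013, 0.326, -0.193, 1.052, 0, 1.437], TCP at [0.226, 0.501, 0.231] pointing down, gripper open.
Joint ranges: [-2.65, 2.65], [-0.97, 1.79], [-1.3, 1.35], [-1.93, 2.1], [-1.47, 1.37], [-3.14, 3.14]. Speed limits (rad/s): [2.57, 2.57, 3.14, 3.14, 3.14, 3.14].

### API

Orientations are given as a rotation vector (axis times angle).
In Python, from cell import * gives the robot as it stands. Calls block until the motion is done:
- movep(position, orientation): joint-space move of the TCP to a pose.
- move_l(position, velocity=0.15, rot=None, until_force=None): straight line of the TCP; rot=None keeps the orientation; velocity is the mean speed in m/s. With until_force (N) it stops when the force on the tool has changed by that much, and returns True; else False.
- set_joints(angles): joint-space move.
- let_go() and grab(newtons=None): open the fingers fully, or close them until they stop; newtons is the grip in N (None keeps the last).
- sleep(seconds).
- ik(position, orientation): joint angles nearest the present ones, or None.
- get_state(): the state.
- grab_frame(name): name is "scene" or "side" or "wrist"; returns a dict with "img" (480x640x3 uint8, red, green, blue), "fx", "fy", "cx", "cy" (pixels), "k1" (the pictures are not rectified: a ray, as slopes to the right and down, at radius r is drawn at 1 + k1 r^2 times it, then the intrinsics apply), "cam_to_world" (4x4, takes a point from camera to world coordinates); the wrist camera has in their place "T_tool_cam" (4x4, takes a point from camera to tool coordinates, whose origin is the TCP and whose axes are the flange's). Camera axes: x right, y down, z forward; pixel columns grow to the right and rows downward; lengths in m; the calibration is good to about 2 mm. A picture is of the moment at which its call begins: read the wrist's pose just before it. There is no depth.
A pose or a line that the arm cannot do raises MotionError and nothing moves.
- sign_off(): hands the job in; it is judged then, once.
Trained networks look in the newest picture that a camera, given by its name, has taken for a name from the list of things; names that differ only in an ending like _2 or _b are one class to them, and where a whole thing is asked for, a point or a joint stands for the part that bears it (a point fixed in the world has none). Each returns a list of dicts, best first, with "score" (0 to 1); they miss things now and then, are a little off and sometimes report something else, mostly with a low value. They report only what shows in the picture. A call takes as long as a camera call.
- spot_in(camera, name): "centre" ([column, row] in pixels, amid what is visible of it).
- silhouettes(camera, name): "mask" (480x640 bool, what is visible of it) and "centre" ([column, row] in pixels, amid what is visible of it).
- tip_of(camera, name): "centre" ([column, row] in pixels: a listed point, or the origin of a listed thing).
The state is a dict: "clock": time; "q": joint angles; "joint_velocities": joint speeds; "tau": joint torques, N m; "position": TCP position; "eef_rot": TCP orientation; "contact_force": force on the tool from outside, world axes, zero at the start; "wrist_torque": the same for the moment, N m; "finger_gap": opening from 0.0 (shut) to 1.0 (fully open); "grasp_force": force on a finger pad.
Only numpy, scipy, OpenCV 4.12 (cv2) and the standard library are available. Lean on these libraries where they do the work, as an engineer would, in place of code of your own. Each camera call takes 0.05 s, during which the arm holds its last target. There are 200 camera calls.

## Working session

There is one attempt and no reset: what is moved stays moved. The work goes in short steps, each a Python script; the robot and the scene stay as the last script left them, time stands still between calls to the robot, and variables do not carry over. Pictures are saved under pics/ and viewed, at most 10 in all, crops included, and the job is handed in when it is done.

```bash
ls; mkdir -p pics; cat > h.py <<'E'
from cell import *
import numpy as np, cv2
from scipy.spatial.transform import Rotation as R
def shot(cam, save=None):
    s=get_state(); f=grab_frame(cam)
    if "cam_to_world" in f: T=np.array(f["cam_to_world"])
    else:
        W=np.eye(4); W[:3,:3]=R.from_rotvec(s["eef_rot"]).as_matrix(); W[:3,3]=s["position"]
        T=W@np.array(f["T_tool_cam"])
    f["T"]=T
    if save: cv2.imwrite("pics/"+save+".png", f["img"][:,:,::-1])
    return f
def ray(f,px):
    d=np.array([(px[0]-f["cx"])/f["fx"],(px[1]-f["cy"])/f["fy"]]); u=d.copy()
    for _ in range(20): u=d/(1+f["k1"]*(u@u))
    v=f["T"][:3,:3]@np.array([u[0],u[1],1]); return f["T"][:3,3], v/np.linalg.norm(v)
def onz(f,px,z):
    o,v=ray(f,px); return o+v*(z-o[2])/v[2]
def proj(f,p):
    c=np.linalg.inv(f["T"])@np.append(p,1); u=c[:2]/c[2]; u=u*(1+f["k1"]*(u@u))
    return np.array([u[0]*f["fx"]+f["cx"],u[1]*f["fy"]+f["cy"]])
def tri(rays):
    A=sum(np.eye(3)-np.outer(v,v) for o,v in rays); b=sum((np.eye(3)-np.outer(v,v))@o for o,v in rays)
    x=np.linalg.solve(A,b); return x, [np.linalg.norm(np.cross(x-o,v))*1000 for o,v in rays]
E
python3 - <<'E'
from h import *
np.set_printoptions(precision=4,suppress=True)
F={c:shot(c,c+"0") for c in("scene","side","wrist")}
print(get_state())
for n in["ball","coupler","well_floor","grip_post","latch_tab","dock","carrier","rack","long_tube","short_tube_a","dropper","tape","jar","dishes","marker","cup"]:
    D={c:tip_of(c,n) for c in F}
    for c in F: print(n,c,[(np.round(d["centre"],1).tolist(),round(d["score"],2)) for d in D[c][:3]])
    if D["scene"] and D["side"]:
        print("   ",*tri([ray(F[c],D[c][0]["centre"]) for c in("scene","side")]))
for c in F: print(c,F[c]["T"][:3].round(3).tolist(),F[c]["fx"])
cv2.imwrite("pics/both.png",cv2.resize(np.vstack([F["scene"]["img"],F["side"]["img"]])[:,:,::-1],(400,600)))
E
```

```text
pics
{'clock': 0.15, 'q': array([ 1.0128,  0.3268, -0.1934,  1.052 ,  0.    ,  1.4366]), 'joint_velocities': array([-0.0008, -0.0022,  0.002 , -0.0007, -0.0011,  0.0025]), 'tau': array([  0.0006, -44.3705,  26.2664,   0.0104,  -0.0001,  -0.    ]), 'position': array([0.2259, 0.501 , 0.2307]), 'eef_rot': array([-0.6607, -3.0709,  0.002 ]), 'contact_force': array([-0.4007,  0.1948,  0.0577]), 'wrist_torque': array([-0.0425, -0.0196, -0.0013]), 'grasp_force': 0.0, 'finger_gap': 1.0011624670727681}
ball scene [([386.7, 224.3], 0.88)]
ball side [([325.2, 200.3], 0.72), ([303.8, 193.4], 0.57)]
ball wrist []
    [0.5924 0.1861 0.0745] [np.float64(2.589519628980278), np.float64(2.5895196289802667)]
coupler scene [([389.3, 220.0], 0.71)]
coupler side [([325.2, 201.5], 0.63)]
coupler wrist []
    [0.5905 0.1946 0.0733] [np.float64(4.62886483219429), np.float64(4.628864832194247)]
well_floor scene [([345.5, 221.2], 0.86), ([286.4, 231.4], 0.74), ([366.5, 227.9], 0.64)]
well_floor side [([291.6, 236.3], 0.87)]
well_floor wrist []
    [0.4928 0.1313 0.0322] [np.float64(0.44965857874167176), np.flo
[... 2213 characters left out ...]
, 0.77), ([310.1, 235.6], 0.59)]
marker wrist []
    [ 0.4825 -0.3803  0.0027] [np.float64(1.4169847438765029), np.float64(1.4169847438765273)]
cup scene [([443.0, 225.8], 0.92), ([424.0, 192.4], 0.72)]
cup side [([328.5, 188.4], 0.86)]
cup wrist []
    [0.6484 0.3476 0.0092] [np.float64(0.8492171455546493), np.float64(0.8492171455545536)]
scene [[0.589, 0.607, -0.534, 1.168], [0.808, -0.451, 0.379, -0.434], [-0.011, -0.655, -0.756, 0.952]] 472.0320219204879
side [[0.955, -0.185, 0.23, 0.308], [-0.295, -0.576, 0.763, -0.759], [-0.008, -0.797, -0.604, 0.693]] 489.452401025872
wrist [[0.412, 0.88, 0.239, 0.165], [0.911, -0.397, -0.109, 0.529], [-0.001, 0.262, -0.965, 0.373]] 395.03547269373894
```

View pics/scene0.png

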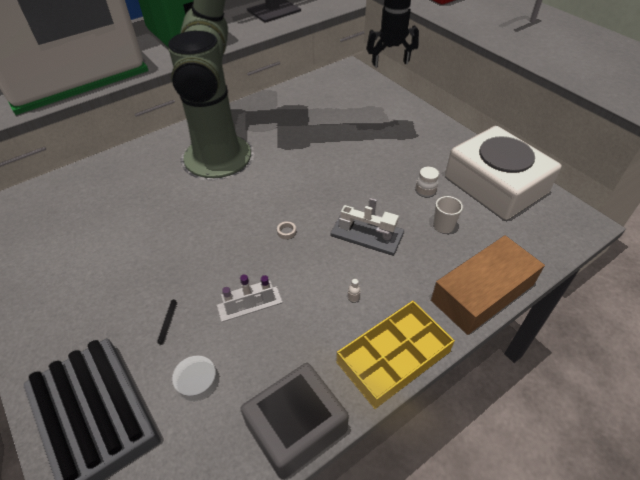

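```bash
python3 - <<'E'
from h import *
np.set_printoptions(precision=4,suppress=True)
down=lambda yaw:(R.from_euler('z',yaw)*R.from_euler('x',np.pi)).as_rotvec()
s=get_state(); M=R.from_rotvec(s["eef_rot"]).as_matrix(); print(M)
o=down(np.arctan2(M[1,0],M[0,0])); print(o)
def look(tag,p):
    movep(p,s["eef_rot"]); sleep(.3); f=shot("wrist",tag); np.savez("pics/"+tag,T=f["T"],k=[f["fx"],f["fy"],f["cx"],f["cy"],f["k1"]]); return f
f=look("wc",[0.54,0.16,0.27])
for n in["coupler","well_floor","grip_post","latch_tab","carrier","dock"]:
    print(n,[(np.round(d["centre"],1).tolist(),round(d["score"],2)) for d in tip_of("wrist",n)[:3]])
f=look("wr",[0.55,-0.21,0.27])
for n in["rack","long_tube","short_tube_a"]:
    print(n,[(np.round(d["centre"],1).tolist(),round(d["score"],2)) for d in tip_of("wrist",n)[:4]],[(np.round(d["centre"],1).tolist(),round(d["score"],2)) for d in spot_in("wrist",n)[:4]])
print(get_state()["clock"])
E
```

```text
[[-0.9115  0.4112 -0.    ]
 [ 0.4112  0.9115  0.    ]
 [ 0.     -0.     -1.    ]]
[0.6607 3.0713 0.    ]
coupler [([379.1, 247.9], 0.88)]
well_floor [([279.7, 172.3], 0.85)]
grip_post [([325.4, 235.2], 0.57)]
latch_tab [([349.7, 196.8], 0.78)]
carrier [([325.4, 205.9], 0.64)]
dock [([326.1, 201.4], 0.55)]
rack [] [([328.5, 196.0], 0.88)]
long_tube [([327.6, 201.9], 0.79)] [([326.8, 217.2], 0.86), ([573.5, 241.9], 0.25)]
short_tube_a [([370.0, 192.0], 0.87), ([283.5, 207.7], 0.7), ([210.1, 345.8], 0.35)] [([376.7, 204.8], 0.78), ([277.7, 218.7], 0.67), ([574.9, 239.2], 0.63)]
6.9333
```

The scene picture shows the carrier at (368,222) and the rack at (250,297). The middle purple cap, at (244,280), is the tallest. Next I look at the wrist pictures.

```bash
python3 -c "
import cv2,numpy as np
a=cv2.imread('pics/wc.png')[100:330,190:450];b=cv2.imread('pics/wr.png')[100:330,190:450]
cv2.imwrite('pics/v1.png',cv2.resize(np.vstack([a,b]),None,fx=1.3,fy=1.3) if 0 else cv2.resize(np.hstack([a,b]),(800,354),interpolation=cv2.INTER_CUBIC))"
```

```text
(no output)
```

View pics/v1.png

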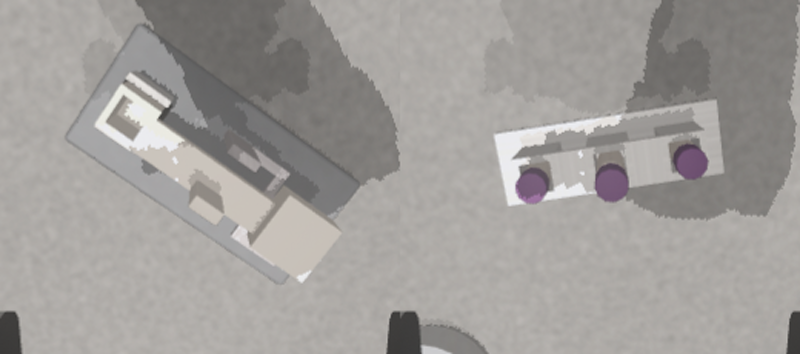

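```bash
cat > fit.py <<'E'
from h import *
from scipy.optimize import least_squares
P={"coupler":[.055,0,.066],"well_floor":[-.06,0,.024],"grip_post":[0,-.01,.098],"latch_tab":[0,.023,.098],"carrier":[0,0,.02],"dock":[0,0,0]}
def fit(obs,x0,mats=None):
    # obs: list of (frame, local pt, px, weight)
    def w(x,p): c,s=np.cos(x[2]),np.sin(x[2]); return np.array([x[0]+c*p[0]-s*p[1],x[1]+s*p[0]+c*p[1],p[2]])
    g=lambda x:np.concatenate([(proj(f,w(x,p))-u)*k for f,p,u,k in obs])
    r=least_squares(g,x0,loss="soft_l1",f_scale=2.); return r.x, g(r.x).reshape(-1,2)
def load(tag):
    d=np.load("pics/"+tag+".npz"); fx,fy,cx,cy,k1=d["k"]; return dict(T=d["T"],fx=fx,fy=fy,cx=cx,cy=cy,k1=k1,img=cv2.imread("pics/"+tag+".png"))
E
python3 - <<'E'
from fit import *
np.set_printoptions(precision=4,suppress=True)
f=load("wc"); cr=lambda p:(np.array(p)/(800/520)+[190,100])
pts={"coupler":[379.1,247.9],"well_floor":[279.7,172.3],"grip_post":[325.4,235.2],"latch_tab":[349.7,196.8],"carrier":[325.4,205.9],"dock":[326.1,201.4]}
obs=[(f,P[n],u,.5) for n,u in pts.items()]
D=[((-.09,.045),(140,25)),((-.09,-.045),(68,137)),((.09,-.045),(283,283)),((.09,.045),(358,185))]
for (a,b),u in D: obs.append((f,[a,b,.015],cr(u),1))
x,r=fit(obs,[.545,.165,.5]); print(x,r.tolist() and r)
f=load("wr"); hsv=cv2.cvtColor(f["img"],cv2.COLOR_BGR2HSV)
m=cv2.inRange(hsv,(130,70,40),(165,255,255)); n,l,st,c=cv2.connectedComponentsWithStats(m)
for i in range(1,n):
    if st[i,4]>60: print(st[i],c[i],[onz(f,c[i],z)[:2] for z in(.108,.083)])
Dk=[(498,135),(508,206),(723,170),(715,101)]
for u in Dk: print(onz(f,cr(u),.0),onz(f,cr(u),.054))
print(f["T"][:3,3])
E
```

```text
[0.5452 0.1671 0.5318] [[ 0.3111  0.5537]
 [-0.007  -0.4934]
 [-0.4357 -1.4817]
 [-0.6762  1.4027]
 [ 2.2072 -0.0037]
 [ 1.6768  0.6003]
 [-0.3992 -3.0153]
 [-3.2359  0.9503]
 [-0.5308  2.681 ]
 [ 3.8127 -0.5341]]
[370 197  19  19 251] [379.6215 205.5139] [array([ 0.5566, -0.1624]), array([ 0.5621, -0.1609])]
[ 0.6203 -0.0216  0.    ] [ 0.6032 -0.0425  0.054 ]
[ 0.6709 -0.0298  0.    ] [ 0.6472 -0.0496  0.054 ]
[0.7062 0.1103 0.    ] [0.6779 0.0721 0.054 ]
[0.6575 0.115  0.    ] [0.6355 0.0763 0.054 ]
[ 0.4896 -0.1816  0.4129]
```

```bash
python3 - <<'E'
from fit import *
np.set_printoptions(precision=4,suppress=True)
f=load("wr"); hsv=cv2.cvtColor(f["img"],cv2.COLOR_BGR2HSV)
m=cv2.inRange(hsv,(130,70,25),(172,255,255)); m[:100]=0; m[330:]=0
n,l,st,c=cv2.connectedComponentsWithStats(m)
for i in range(1,n):
    if st[i,4]>60: print(st[i],c[i],[onz(f,c[i],z)[:2] for z in(.106,.081)])
cr=lambda p:((np.array(p)-[400,0])/(800/520)+[190,100])
for u in [(498,135),(508,206),(723,170),(715,101)]: print(onz(f,cr(u),.0)[:2],onz(f,cr(u),.054)[:2])
for u in [(532,187),(612,183),(690,162)]: print(cr(u),hsv[tuple(cr(u).astype(int)[::-1])])
sc=cv2.imread('pics/scene0.png')[265:325,205:295]; sd=cv2.imread('pics/side0.png')[290:380,320:430]
cv2.imwrite('pics/v2.png',np.hstack([cv2.resize(sc,(450,300),interpolation=2),cv2.resize(sd,(367,300),interpolation=2)])[:,:800])
E
```

```text
[370 197  19  19 251] [379.6215 205.5139] [array([ 0.557 , -0.1623]), array([ 0.5625, -0.1607])]
[ 0.509  -0.2684] [ 0.5065 -0.2571]
[ 0.5562 -0.2845] [ 0.5475 -0.271 ]
[ 0.5941 -0.138 ] [ 0.5804 -0.1437]
[ 0.5483 -0.126 ] [ 0.5406 -0.1332]
[275.8  221.55] [147  61 122]
[327.8  218.95] [148  64 120]
[378.5 205.3] [148  71 115]
```

View pics/v2.png

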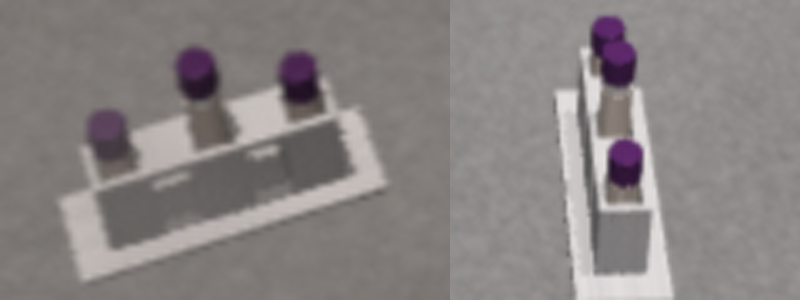

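The middle tube is the long one: its cap is at crop (197,72) in the scene view and (617,62) in the side view. Next I measure the caps precisely.

```bash
python3 - <<'E'
from fit import *
np.set_printoptions(precision=4,suppress=True)
f=load("wr"); F={c:shot(c) for c in("scene","side")}
for c in F: F[c]["img"]=F[c]["img"][:,:,::-1].copy()
F["wr"]=f
box={"scene":(265,325,205,295),"side":(290,380,320,430),"wr":(100,330,190,450)}
C={}
for c in F:
    hsv=cv2.cvtColor(F[c]["img"],cv2.COLOR_BGR2HSV); m=cv2.inRange(hsv,(135,48,15),(165,255,255)); a=box[c]; k=np.zeros_like(m); k[a[0]:a[1],a[2]:a[3]]=1
    n,l,st,cc=cv2.connectedComponentsWithStats(m*k)
    for i in range(1,n):
        if st[i,4]>20: print(c,st[i],cc[i],[onz(F[c],cc[i],z)[:2] for z in(.101,.076)])
E
```

```text
scene [240 275   8  10  62] [243.8871 279.2581] [array([ 0.5487, -0.2049]), array([ 0.5305, -0.1982])]
scene [261 275   7  11  64] [264.25 280.  ] [array([ 0.5777, -0.1692]), array([ 0.5604, -0.1614])]
side [362 295  14  21 205] [368.6585 305.078 ] [array([ 0.5517, -0.1977]), array([ 0.562 , -0.1739])]
side [367 332  11  14 128] [372.1406 338.3828] [array([ 0.5297, -0.2701]), array([ 0.5391, -0.2495])]
wr [369 194  21  22 354] [378.5706 204.6893] [array([ 0.5572, -0.1625]), array([ 0.5626, -0.161 ])]
wr [317 209  21  22 358] [327.0559 219.4022] [array([ 0.5512, -0.2048]), array([ 0.5562, -0.2067])]
wr [265 213  20  19 297] [274.8182 221.8182] [array([ 0.5358, -0.2441]), array([ 0.5395, -0.2491])]
```

```bash
cat >> h.py <<'E'
def ori(th): # tool down, closing axis along heading th (rad); half turn chosen by smallest |q6|
    return [R.from_matrix(np.array([[-np.sin(t),np.cos(t),0],[np.cos(t),np.sin(t),0],[0,0,-1]]).T).as_rotvec() for t in(th,th+np.pi)]
def best(p,th):
    c=[(o,ik(p,o)) for o in ori(th)]; c=[x for x in c if x[1] is not None]
    return min(c,key=lambda x:abs(x[1][5]))
E
python3 - <<'E'
from h import *
np.set_printoptions(precision=4,suppress=True)
p=[.5505,-.2045,.20]; o,q=best(p,np.radians(-15.4)); print(q)
movep(p,o); move_l([p[0],p[1],.079],.12); grab(20); sleep(.2)
s=get_state(); print(s["finger_gap"],s["grasp_force"],s["position"],s["contact_force"])
move_l([p[0],p[1],.225],.12)
s=get_state(); print(s["finger_gap"],s["grasp_force"],s["clock"])
for t in ori(.532+np.pi/2): print(ik([.4935,.1367,.22],t))
a=shot("scene","s1")["img"]; b=shot("side","d1")["img"]; w=shot("wrist","w1")["img"]
F=shot("scene"); u=proj(F,[.55,-.2045,.18]).astype(int); F2=shot("side"); v=proj(F2,[.55,-.2045,.18]).astype(int)
cp=lambda i,u:cv2.resize(i[u[1]-60:u[1]+60,u[0]-40:u[0]+40,::-1],(267,400),interpolation=2)
cv2.imwrite("pics/v3.png",np.hstack([cp(a,u),cp(b,v),cv2.resize(w[180:480,220:420,::-1],(266,400))]))
E
```

```text
[-0.4813  0.4162 -0.141   1.0136  0.      1.3582]
0.20493334339966776 20.158281326293945 [ 0.5506 -0.2046  0.0792] [-0.5172  0.6132  1.9383]
0.20127076956165552 19.970758259296417 11.6667
[ 0.126   0.2646 -0.3087  0.9975  0.     -0.406 ]
[ 0.126   0.2646 -0.3087  0.9975  0.      2.7356]
```

View pics/v3.png

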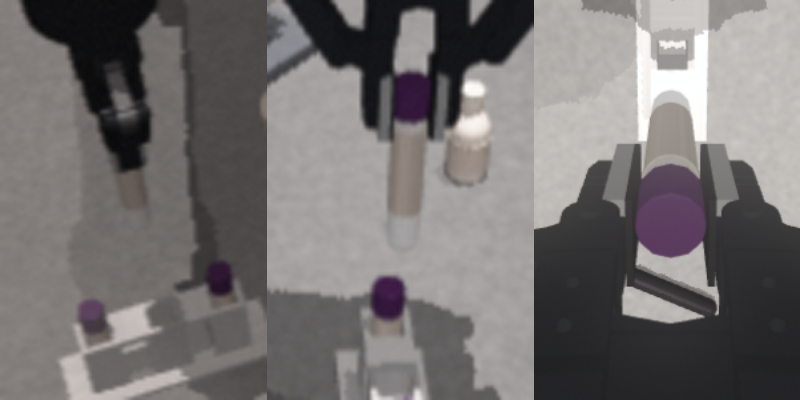

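The tube is held upright at the cap, with its foot at about (672,95) in the wrist crop. I go to a pose just short of the well and refit the carrier from close by.

```bash
python3 - <<'E'
from fit import *
np.set_printoptions(precision=4,suppress=True)
x0=[.5452,.1671,.532]; u=np.array([np.cos(.532),np.sin(.532)]); w=np.array(x0[:2])-.06*u
o=ori(.532+np.pi/2)[0]; h=w-.07*u
movep([*h,.23],o); sleep(.3)
f=shot("wrist","w2"); np.savez("pics/w2",T=f["T"],k=[f["fx"],f["fy"],f["cx"],f["cy"],f["k1"]])
obs=[]; 
for n in P:
    d=tip_of("wrist",n)
    if d and d[0]["score"]>.4: obs.append((f,P[n],d[0]["centre"],1)); print(n,d[0]["score"],np.round(d[0]["centre"],1))
x,r=fit(obs,x0); print(x,r)
s=get_state(); print(s["clock"],s["position"])
# overlay of predicted outlines (well rim, post top, cup top, dock plate)
img=f["img"][:,:,::-1].copy()
c,sn=np.cos(x[2]),np.sin(x[2])
for (cx,cy,a,b,z) in[(-.06,0,.0093,.0093,.072),(-.06,0,.0133,.0133,.072),(0,-.01,.009,.004,.112),(.055,0,.0185,.0185,.086),(0,0,.09,.045,.015),(0,.023,.009,.003,.112)]:
    q=[proj(f,[x[0]+c*i-sn*j,x[1]+sn*i+c*j,z]) for i,j in[(cx-a,cy-b),(cx+a,cy-b),(cx+a,cy+b),(cx-a,cy+b)]]
    cv2.polylines(img,[np.round(np.array(q)*8).astype(int)],True,(0,0,255),1,cv2.LINE_AA,3)
cv2.imwrite("pics/v4.png",cv2.resize(img[60:330,160:500],(755,600),interpolation=2))
E
```

```text
coupler 0.79 [322.  415.4]
grip_post 0.69 [311.  386.1]
latch_tab 0.71 [352.4 388.3]
[0.5427 0.167  0.4974] [[-0.4366  1.8746]
 [ 0.2429 -0.1713]
 [ 0.1333 -1.1552]]
14.1667 [0.4332 0.1011 0.23  ]
```

View pics/v4.png

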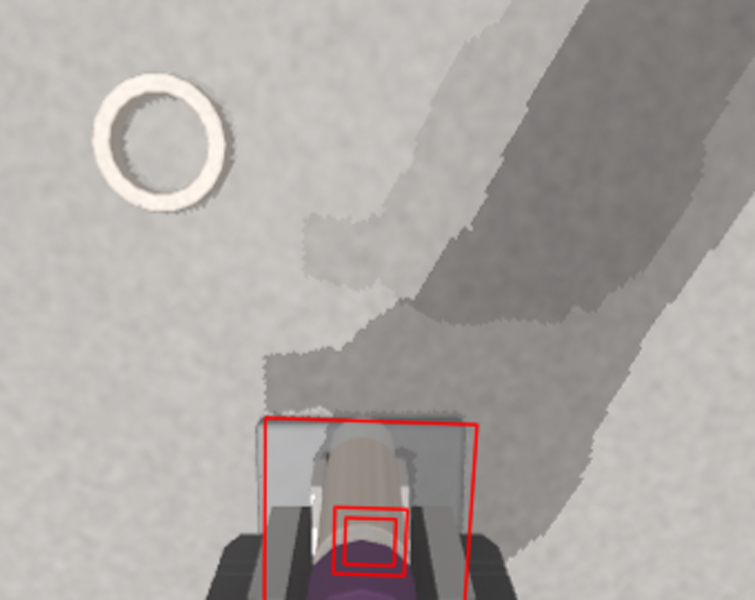

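The wrist camera faces the other way, so the well is hidden behind the tube. The plate edges, at x = 257 and x = 463, confirm a yaw of about 0.53. I view it again from the coupler side.

```bash
cat > ov.py <<'E'
from fit import *
def overlay(f,x,name,box,size):
    img=f["img"][:,:,::-1].copy(); c,sn=np.cos(x[2]),np.sin(x[2])
    for (cx,cy,a,b,z) in[(-.06,0,.0093,.0093,.072),(-.06,0,.0133,.0133,.072),(0,-.01,.009,.004,.112),(.055,0,.0185,.0185,.086),(0,0,.09,.045,.015),(0,.023,.009,.003,.112)]:
        q=[proj(f,[x[0]+c*i-sn*j,x[1]+sn*i+c*j,z]) for i,j in[(cx-a,cy-b),(cx+a,cy-b),(cx+a,cy+b),(cx-a,cy+b)]]
        cv2.polylines(img,[np.round(np.array(q)*8).astype(int)],True,(0,0,255),1,cv2.LINE_AA,3)
    cv2.imwrite("pics/"+name+".png",cv2.resize(img[box[0]:box[1],box[2]:box[3]],size,interpolation=2))
E
python3 - <<'E'
from ov import *
np.set_printoptions(precision=4,suppress=True)
x=np.array([.5452,.1671,.532]); u=np.array([np.cos(.532),np.sin(.532)]); w=x[:2]-.06*u
o=ori(.532+np.pi/2)[0]
move_l([*(w-.07*u),.25],.1); move_l([*(w+.075*u),.25],.2); sleep(.3)
f=shot("wrist","w3"); np.savez("pics/w3",T=f["T"],k=[f["fx"],f["fy"],f["cx"],f["cy"],f["k1"]])
for n in P:
    d=tip_of("wrist",n)
    if d: print(n,round(d[0]["score"],2),np.round(d[0]["centre"],1))
print(get_state()["clock"])
overlay(f,x,"v5",(60,360,160,480),(640,600))
E
```

```text
coupler 0.91 [325.1 260.7]
well_floor 0.84 [321.6 124.4]
grip_post 0.7 [541.1 281.3]
latch_tab 0.79 [351.9 205.1]
carrier 0.87 [323.2 190.7]
dock 0.62 [320.7 184.7]
16.0417
```

View pics/v5.png

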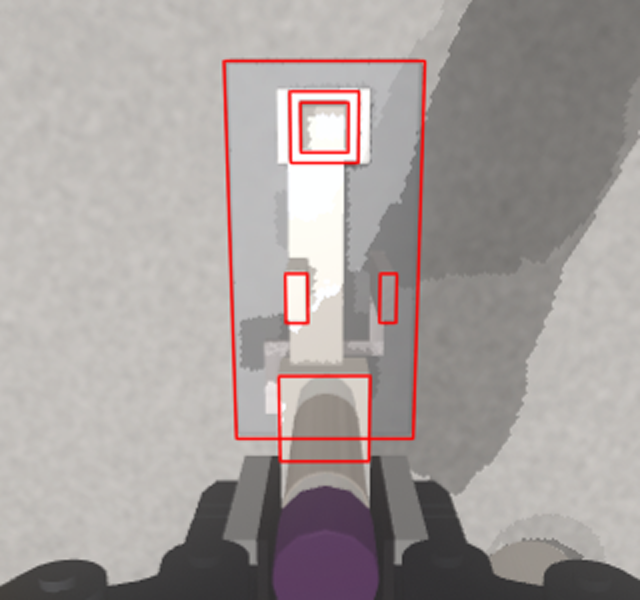

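```bash
python3 - <<'E'
from ov import *
np.set_printoptions(precision=2,suppress=True)
f=load("w3"); x=np.array([.5452,.1671,.532]); u=np.array([np.cos(.532),np.sin(.532)]); w=x[:2]-.06*u
g=np.array([*(w+.075*u),.25]) # TCP
g=np.array(np.load("pics/w3.npz")["T"])*0 if 0 else g
t=np.linspace(0,2*np.pi,60)
def outline(axis,foot):
    S=foot+.008*axis
    return np.array([proj(f,S+.008*np.array([np.cos(a)*np.cos(b),np.sin(a)*np.cos(b),np.sin(b)])) for a in t for b in np.linspace(-1.5,1.5,25)])
for deg in(-4,-2,0,2,4):
    a=np.radians(deg); ax=np.array([*(np.sin(a)*u),np.cos(a)])  # + : cap leans to +u
    foot=g+[0,0,.019]-.090*ax
    q=outline(ax,foot); print(deg,q[:,1].min(),q[:,0].mean(),q[:,0].min(),q[:,0].max())
gray=cv2.cvtColor(f["img"],cv2.COLOR_BGR2GRAY)
print(gray[236:262,318:328:4].T); print(gray[262,295:350])
E
```

```text
-4 256.21722258764265 321.4260728139156 306.99190257120034 336.016375074929
-2 251.16496904048347 321.41997350441164 306.9457787824363 336.0507363895324
0 246.12802922908833 321.41339096390203 306.8923600579401 336.09150049098696
2 241.105865811821 321.40631966717694 306.8315695957439 336.13873393388894
4 236.09800059745734 321.39875334554046 306.76331909555995 336.1925134056574
[[213 213 213 208 190 184 174 158 158 157 167 191 195 180 181 181 180 180
  180 180 176 158 145 144 144 144]
 [213 212 212 211 202 184 173 157 158 158 162 175 181 181 180 180 181 180
  180 180 171 143 143 143 142 142]
 [212 212 212 212 212 204 173 158 157 157 167 188 188 179 179 179 179 179
  178 178 173 152 141 141 141 141]]
[226 226 226 230 248 253 253 247 211 211 211 211 209 196 173 160 145 145
 146 147 146 145 144 144 144 144 143 142 142 142 143 141 140 141 143 143
 143 140 137 139 155 169 180 210 209 209 209 209 204 171 136 135 136 136
 136]
```

The overlay matches the plate, well and cup to about 1 px, and the tube hangs vertical with its foot edge at row 246 (predicted 246). I insert it now.

```bash
python3 - <<'E'
from ov import *
np.set_printoptions(precision=4,suppress=True)
u=np.array([np.cos(.532),np.sin(.532)]); w=np.array([.5452,.1671])-.06*u
move_l([*w,.25],.15); move_l([*w,.152],.12); sleep(.2)
s=get_state(); print(s["contact_force"],s["position"],s["finger_gap"])
h=move_l([*w,.097],.04,until_force=6)
s=get_state(); print(h,s["contact_force"],s["position"],s["finger_gap"],s["clock"])
a=shot("scene","s5"); b=shot("side","d5")
cp=lambda f,k:(lambda v:cv2.resize(f["img"][v[1]-k:v[1]+k,v[0]-k:v[0]+k,::-1],(400,400),interpolation=2))(proj(f,[*w,.09]).astype(int))
cv2.imwrite("pics/v6.png",np.hstack([cp(a,45),cp(b,45)]))
E
```

```text
[ 0.3884 -0.2287  0.5299] [0.494  0.1368 0.1527] 0.19996811622615482
False [ 0.3475 -1.0379  0.3127] [0.4935 0.1366 0.0972] 0.20161061127802213 19.3833
```

View pics/v6.png

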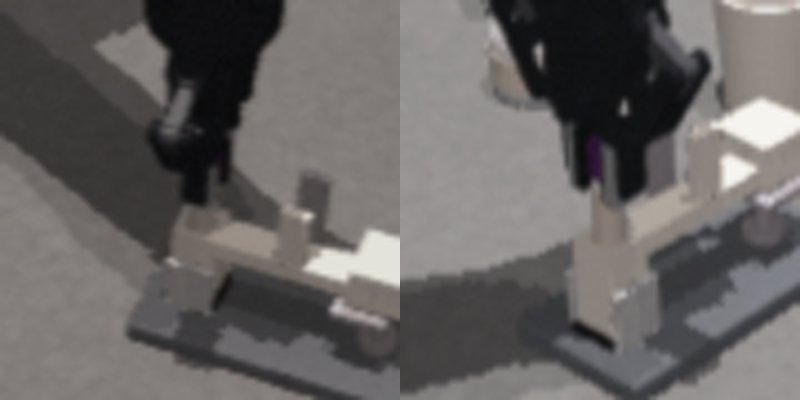

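```bash
python3 - <<'E'
from ov import *
np.set_printoptions(precision=4,suppress=True)
x=np.array([.5452,.1671,.532]); u=np.array([np.cos(.532),np.sin(.532)]); n=np.array([-u[1],u[0]]); w=x[:2]-.06*u
let_go(); sleep(.4); move_l([*w,.20],.12)
c=x[:2]+.001*n
move_l([*(c+.03*u),.22],.15); sleep(.3)
f=shot("wrist","w7"); np.savez("pics/w7",T=f["T"],k=[f["fx"],f["fy"],f["cx"],f["cy"],f["k1"]])
for m in P:
    d=tip_of("wrist",m)
    if d: print(m,round(d[0]["score"],2),np.round(d[0]["centre"],1))
print(get_state()["clock"])
overlay(f,x,"v7",(60,360,160,480),(640,600))
E
```

```text
coupler 0.81 [323.3 249.2]
well_floor 0.75 [319.4  99.9]
grip_post 0.58 [304.2 192.3]
latch_tab 0.94 [355.8 187.4]
carrier 0.67 [318.6 177.1]
dock 0.81 [320.4 176.6]
22.975
```

View pics/v7.png

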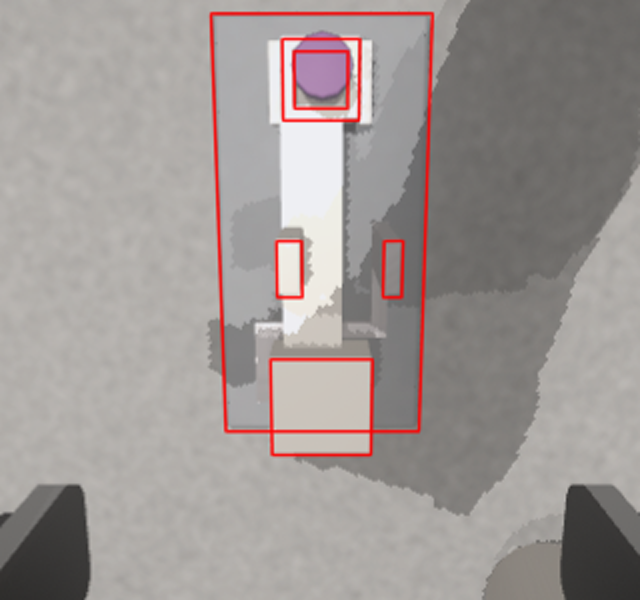

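The overlay still fits and the cap shows at (321,65) over the well, released. Next comes the pinch, then a small lift with a check.

```bash
python3 - <<'E'
from ov import *
np.set_printoptions(precision=4,suppress=True)
x=np.array([.5452,.1671,.532]); u=np.array([np.cos(.532),np.sin(.532)]); n=np.array([-u[1],u[0]]); w=x[:2]-.06*u
f=load("w7"); print([proj(f,[*w,z]) for z in(.118,.124,.134)])
c=x[:2]+.001*n
move_l([*c,.2],.1); h=move_l([*c,.080],.1,until_force=15); s=get_state(); print(h,s["position"],s["contact_force"])
grab(60); sleep(.4); s=get_state(); print(s["finger_gap"]*85,s["grasp_force"],s["contact_force"],s["wrist_torque"],s["clock"])
h=move_l([*c,.092],.03,until_force=20); s=get_state(); print(h,s["position"],s["finger_gap"]*85,s["grasp_force"],s["contact_force"],s["wrist_torque"],s["clock"])
E
```

```text
[array([319.6231,  92.9091]), array([319.5532,  91.8302]), array([319.4282,  89.9025])]
False [0.5453 0.1681 0.0807] [-0.4872  0.3448 -0.1893]
27.483374054559945 60.462902784347534 [ 0.6141 -1.5395  5.1223] [-0.308   0.2025  0.029 ] 25.7917
False [0.5446 0.168  0.092 ] 27.536844692886223 59.270832538604736 [ 0.9537  0.0008 -2.9655] [-0.0134 -0.0757  0.0162] 26.3417
```

The force changed to −3 N, which is the carrier's weight, so it is free of the ball. I lift it to +83 mm.

```bash
python3 - <<'E'
from ov import *
np.set_printoptions(precision=4,suppress=True)
x=np.array([.5452,.1671,.532]); u=np.array([np.cos(.532),np.sin(.532)]); n=np.array([-u[1],u[0]]); c=x[:2]+.001*n
move_l([*c,.164],.05); sleep(1)
s=get_state(); print(s["position"],s["finger_gap"]*85,s["grasp_force"],s["contact_force"],s["wrist_torque"],s["clock"])
a=shot("scene"); b=shot("side")
cp=lambda f,k:(lambda v:cv2.resize(f["img"][v[1]-k:v[1]+k,v[0]-k:v[0]+k,::-1],(400,400),interpolation=2))(proj(f,[*c,.1]).astype(int))
cv2.imwrite("pics/v8.png",np.hstack([cp(a,70),cp(b,70)]))
E
```

```text
[0.5447 0.168  0.164 ] 27.564088499058514 59.236682653427124 [-0.6012  0.5583 -4.1567] [-0.0064  0.0355 -0.0211] 28.9333
```

View pics/v8.png

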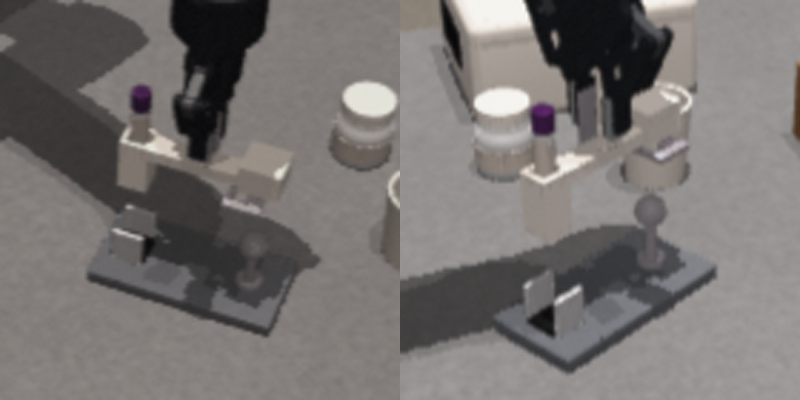

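The carrier hangs level above the stand with the tube in it: cap at (140,98) in the scene crop and (542,118) in the side crop. It is clear of everything else.

```bash
python3 -c "
from cell import *
print(sign_off())"
```

```text
the job is handed in; nothing more can be done
None
```

The job is handed in: the long tube is in the carrier's well and let go, the carrier is unlatched and held level about 8 cm above its docked height, clear of everything else; `sign_off()` gave no verdict.

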